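# Seat the carrier and try the box corner with the square

### The arm

A 6-joint arm with a two-finger parallel gripper is mounted at the origin on a cart in front of the work surface, level with it; the furniture and walls round the work are solid. World frame = base frame: x ahead of the robot, y to its left, z up, the work surface at z = 0. Lengths are in m, angles in rad, forces in N, time in s.
With the tool pointing down it reaches from about 0.25 to 0.725 m from the base axis. Payload 4 kg.
Tool frame: the origin (TCP) lies at the very end of the fingers, on their centre line; the grasp point (between the pads) lies 19 mm behind it; z points along the fingers, y is the direction in which the jaws open and shut (so a half turn about z gives the same grasp; the last joint's range is limited). The gripper opens to 85 mm and grips with 20 to 120 N. Pads are 22 mm wide; open, the fingers measure 114 mm over their backs; the gripper's body (76 mm by 85 mm) begins 54 mm behind the grasp point. The pads swing forward as they close: fully open they stand 13 mm farther back than shut.
Start: joints at [-1.329, 0.241, 0.005, 1.335, 0, 1.571], TCP at [0.12, -0.485, 0.231] pointing down, gripper open.
Joint ranges: [-2.72, 2.72], [-1.05, 1.87], [-1.09, 1.28], [-1.99, 2.15], [-1.42, 1.44], [-3.14, 3.14]. Speed limits (rad/s): [2.79, 2.79, 3.14, 3.14, 3.14, 3.14].

### API

Orientations are given as a unit quaternion [x, y, z, w].
In Python, from workcell import bot gives the robot as it stands.
- The arm moves only by the shell command python3 -m crank 'ROWS'. ROWS is JSON, a list that holds one entry, the list of rows, each a list of 5 numbers: the shift along the tool's x, y, z in mm, then the turn about the tool's z in degrees, then the closure in counts, from 0 (fully open) to 255 (shut). In form: [[[tx, ty, tz, turn, grip], ...]]. A call has 1 to 12 rows; each row shifts and turns the pose as measured when the row begins, along the tool's axes as they then stand; what a row does not reach is not made up. A row lasts 1/8 s, in which the tool goes at most 62.5 mm and 10.7 degrees, less where a joint would pass 70% of its speed; a pose out of reach is approached as far as the arm can. A call is refused whole if a number of a shift passes 62.5 or a number of a turn 10.7, either way. A call with a gripper value outside its range is refused whole. The fingers move at their own pace and stop on an object; the grip force is fixed at half the most. Time passes only in rows, so rows that do not move let the fingers close. It gives the time, the measured TCP pose, the force and the opening at its end, in the units of the state.
- bot.get_obs(): the state, without advancing time (a new reading comes with each control period).
- bot.camera(name): name is "side" or "top"; returns a dict with "img" (384x512x3 uint8, blue, green, red), "depth" (384x512 float32, m along the optical axis (not along the pixel's ray), 0 where there is no reading), "fx", "fy", "cx", "cy" (pixels), "D" ([k1, k2, p1, p2, k3] as OpenCV has them; the pictures are not rectified), "R" (3x3) and "t" (3): a world point X has camera coordinates R X + t. Camera axes: x right, y down, z forward; pixel columns grow to the right and rows downward; lengths in m; the calibration is good to about 2 mm. A picture is of the moment at which its call begins.
- bot.job_done(): hands the job in, once; it reports no verdict.
The state is a dict: "clock": time; "joint_pos": joint angles; "joint_vel": joint speeds; "tau": joint torques, N m; "eef_pos": TCP position; "tool_rot": TCP orientation; "ft_force": force on the tool from outside, world axes, zero at the start; "ft_torque": the same for the moment, N m; "grip_width": finger opening in m.
Only numpy, scipy, OpenCV 4.12 (cv2) and the standard library are available. Lean on these libraries where they do the work, as an engineer would, in place of code of your own. Each camera call takes 0.05 s, during which the arm holds its last target.

### The job

Push the carrier plate of the box-corner jig forward along its guides until its holes drop over the pins, so that it lies flat on the bed. Then take the square by its grip bar, stand it on the carrier in the corner of the two wooden panels and press it, still held, against both panels at once, so that both its outer faces are flush without gaps; let go and leave it there, flat and flush, with the carrier still down on its pins. Leave the other things on the bench where they are.

Things in the scene. Friction and masses are not known exactly. Their poses are not given: they have to be found in the camera images.
- jig: Fixed box-corner jig: plywood bed 12 mm thick, x -90 to +100, y -75 to +75 mm. Origin at bench level; x = the way the carrier slides home (away from the robot), y left. Low guide rail on the right (12 mm above the bed), side panel on the left, end stop 1 mm past home. Four pins, 8 mm across, 6 mm high, on the bed at x = -45 and +30, y = -40 and +40 mm. Place and yaw vary.
- carrier: Loose aluminium plate 150 x 110 x 10 mm, 0.4 kg, between the guides (1.2 mm play each side). Origin: centre of underside, axes as the jig's. Starts lying on the pin tops (underside 18 mm over the jig's origin), 14 to 30 mm short of home in x. Home is x = y = 0 of the jig: its 11 mm holes drop over the pins, underside on the bed (12 mm). Carries the end panel (far end) and push rail (near edge).
- push_rail (a point): Middle of the near face of the carrier's push rail, an aluminium rib 90 mm wide (y), 8 mm thick, standing 16 mm above the carrier's top. The point is 75 mm on the near side of the carrier's origin and 18 mm above its underside.
- end_panel: Wooden panel fixed on the carrier across its far end: 8 mm thick (x), 104 mm wide (y), 30 mm high. Origin: centre of its underside, on the carrier's top, 66 mm ahead (x) and 1 mm left of the carrier's origin; axes as the carrier's. The face for the square is the near one, at x = -4 mm.
- side_panel: Wooden panel fixed along the jig's left edge: 150 mm long (x), 8 mm thick (y), 40 mm high. Origin: centre of its underside, on the bed, at y = 60.2 mm of the jig; axes as the jig's. The face for the square is the right one, at y = -4 mm. The corner of the two panels opens towards the robot and to the right.
- square: Loose L-shaped square of smooth (slippery) steel, 0.25 kg, flat on the bench left or right of the jig. Origin: underside, below the grip bar's middle. Legs 14 mm wide, 22 mm high; outer faces x = +38 mm (y -38 to +34) and y = +38 mm (x -52 to +34). In the corner its axes point as the jig's: x face on the end panel, y face on the side panel, underside on the carrier's top.
- square_corner (a point): Where the planes of the square's two outer faces meet, at its underside: x = +38, y = +38, z = 0 mm in the square's frame.
- square_grip (a point): On the square's upright dark wooden grip bar, 50 mm above its underside. The bar is 46 mm long (square's x), 14 mm wide (y) and reaches 68 mm above the underside; pinch it across its width, with the finger tips 34 mm or more above the underside so that they stay above the panels.
- bench_block: Bystander: black steel block 44 x 66 x 22 mm on the other side of the jig from the square; origin: centre of underside.
- loupe: Bystander: black eye loupe, 34 mm across, 30 mm high, close to the right of the jig; origin: centre of underside.
- sample_jar: Bystander: clear jar, 36 mm across, 60 mm high, left of the jig; origin: centre of underside.

How it is judged:
On the way, in this order (a step that is already met when the one before it is completed fails the run):
1. the carrier lies flat on the bed, its holes down over the pins (z of carrier in the frame of jig between 0.0105 and 0.0135 m and x of carrier in the frame of jig between -0.004 and 0.004 m and angle between carrier's own z axis and vertical below 0.02 rad), for 0.2 s.
2. the held square is pressed against both panels at once, square to them, with the carrier seated (all of step 1 and contact force between square and end_panel above 0.5 N and contact force between square and side_panel above 0.5 N and contact force between the fingers and square above 0.5 N and angle between the x axis of square and the x axis of side_panel, either way round below 0.04 rad and angle between the x axis of square and the x axis of end_panel, either way round below 0.04 rad), for 0.2 s.
At the end, for the whole second after the job is handed in: Carrier flat on the bed over its pins (within 1.5 mm in height, 4 mm of home, 0.02 rad); square flat on the carrier (2.5 mm, 0.03 rad) in the corner, its corner point within 2 mm of both panel faces, turned less than 0.03 rad from them; both at rest (all of step 1 and x of square_corner in the frame of end_panel between -0.006 and -0.0025 m and y of square_corner in the frame of side_panel between -0.006 and -0.0025 m and angle between the x axis of square and the x axis of side_panel, either way round below 0.03 rad and angle between the x axis of square and the x axis of end_panel, either way round below 0.03 rad and angle between square's own z axis and vertical below 0.03 rad and z of square_corner in the frame of carrier between 0.008 and 0.0125 m and linear speed of each of square, carrier below 0.01 m/s); the robot touches nothing.
It fails at once if a bystander (bench block, loupe, sample jar) is moved by more than 30 mm (distance of any of bench_block, loupe, sample_jar from where it was at the start of the episode above 0.03 m).
It also fails if it takes over 58 s, if anything falls off the work surface, if the arm or the gripper's body presses on something with over 40 N, if the wrist force passes 120 N, or if a joint passes its speed limit or range.

## Working session

There is one attempt and no reset: what is moved stays moved. The work goes in short steps, Python scripts to look and compute and a shell command to move; the robot and the scene stay as the last step left them, time stands still between calls to the robot, and variables do not carry over. Pictures are saved under pics/ and viewed, and the job is handed in when it is done.

```bash
ls; mkdir -p pics; python3 - <<'E'
from workcell import bot
import cv2,numpy as np
o=bot.get_obs()
print({k:np.round(v,4).tolist() for k,v in o.items()})
for n in("top","side"):
    c=bot.camera(n); cv2.imwrite(f"pics/{n}0.png",c["img"])
    np.savez(f"{n}0.npz",**c)
    print(n,c["fx"],c["fy"],c["cx"],c["cy"],c["D"],np.round(c["R"],3).tolist(),c["t"],(c["depth"]>0).mean())
E
```

```text
pics
{'clock': 0.0, 'joint_pos': [-1.329, 0.2414, 0.0037, 1.3352, 0.0, 1.5708], 'joint_vel': [-0.0013, -0.0015, 0.0003, 0.002, -0.0011, 0.0005], 'tau': [-0.0016, -37.2322, 25.2404, 0.017, -0.0001, 0.0], 'eef_pos': [0.1196, -0.4849, 0.2304], 'tool_rot': [0.9927, 0.1206, -0.0001, -0.001], 'ft_force': [-0.1314, -0.1671, -0.4905], 'ft_torque': [-0.006, 0.0492, 0.015], 'grip_width': 0.0855}
top 471.6188829816227 471.6188829816227 263.1288107436982 189.9503064270438 [0.01195002 0.         0.         0.         0.        ] [[-0.024, -1.0, -0.007], [-0.999, 0.024, -0.046], [0.046, 0.006, -0.999]] [0.03050224 0.54064566 1.51135364] 0.9957326253255209
side 353.61202093311033 353.61202093311033 248.79914339657378 191.382713518972 [-0.01024556  0.          0.          0.          0.        ] [[0.968, -0.249, -0.01], [-0.166, -0.613, -0.772], [0.186, 0.749, -0.635]] [-0.54217659  0.13968808  0.78627566] 0.9914398193359375
```

View pics/top0.png

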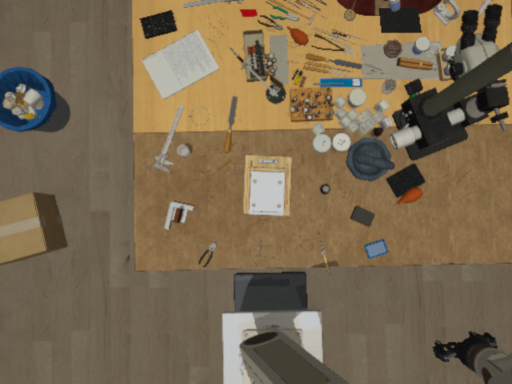

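View pics/side0.png

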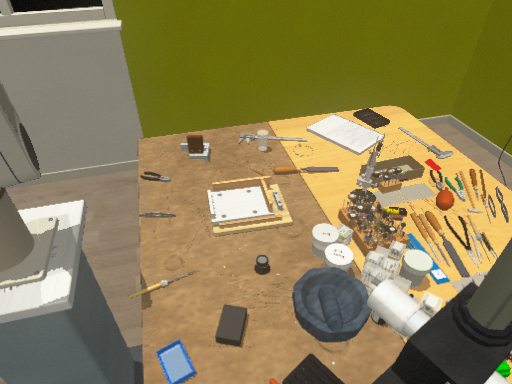

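The top view shows the jig near (268,187), the square left of it at (180,214), the jar at (184,150), the loupe at (325,188) and the block at (362,215). I'll zoom in next.

```bash
python3 - <<'E'
import cv2,numpy as np
i=cv2.imread("pics/top0.png"); 
cv2.imwrite("pics/topA.png",cv2.resize(i[145:225,235:305],None,fx=7,fy=7,interpolation=cv2.INTER_CUBIC))
cv2.imwrite("pics/topB.png",cv2.resize(i[190:240,155:205],None,fx=10,fy=10,interpolation=cv2.INTER_CUBIC))
i=cv2.imread("pics/side0.png"); 
cv2.imwrite("pics/sideA.png",cv2.resize(i[125:240,175:300],None,fx=6,fy=5.2*6/5.2,interpolation=cv2.INTER_CUBIC)[:600])
E
```

```text
(no output)
```

View pics/topA.png

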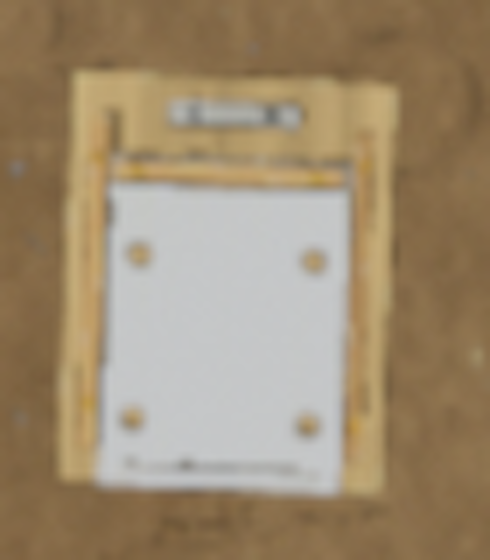

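View pics/topB.png

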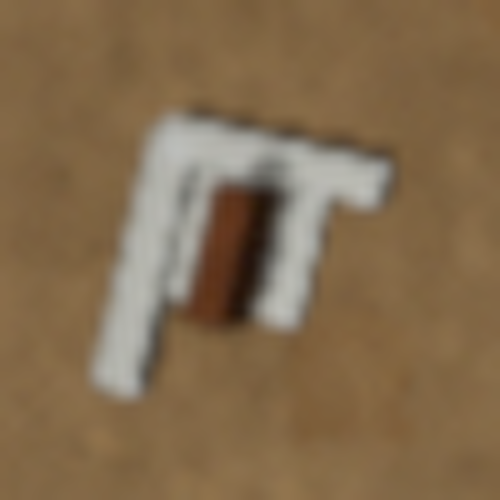

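View pics/sideA.png

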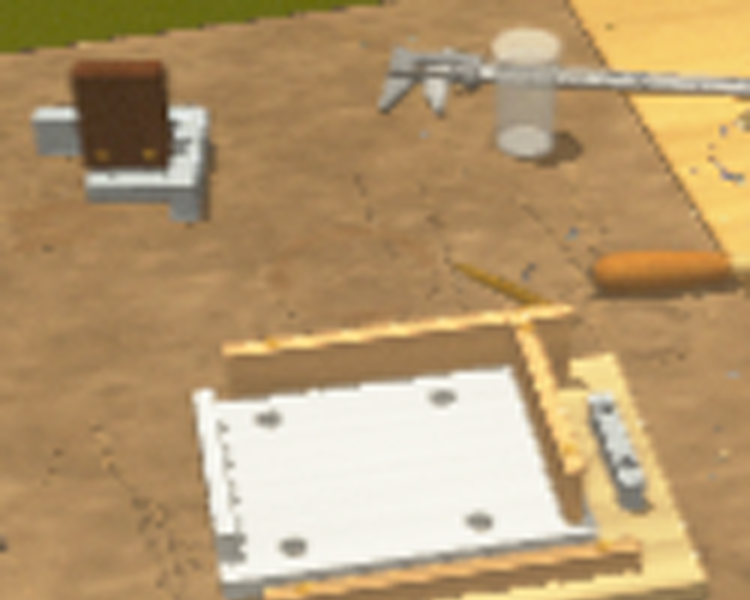

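```bash
cat > h.py <<'E'
import cv2,numpy as np
def load(n): return dict(np.load(n))
def K(c): return np.array([[c["fx"],0,c["cx"]],[0,c["fy"],c["cy"]],[0,0,1]],float)
def plane(c,uv,z):
    uv=np.asarray(uv,float).reshape(-1,1,2)
    n=cv2.undistortPoints(uv,K(c),c["D"]).reshape(-1,2)
    d=np.c_[n,np.ones(len(n))]@c["R"]; o=-c["R"].T@c["t"]
    s=(z-o[2])/d[:,2]; return o+s[:,None]*d
def proj(c,X):
    r=cv2.Rodrigues(c["R"])[0]
    return cv2.projectPoints(np.asarray(X,float).reshape(-1,1,3),r,c["t"],K(c),c["D"])[0].reshape(-1,2)
def cloud(c):
    h,w=c["depth"].shape
    u,v=np.meshgrid(np.arange(w),np.arange(h))
    n=cv2.undistortPoints(np.stack([u,v],-1).reshape(-1,1,2).astype(float),K(c),c["D"]).reshape(-1,2)
    d=c["depth"].reshape(-1,1)
    return ((np.c_[n,np.ones(len(n))]*d-c["t"])@c["R"]).reshape(h,w,3)
def rect(P):
    P=np.asarray(P)[:,:2]*1000
    r=cv2.minAreaRect(P.astype(np.float32)); return r, cv2.boxPoints(r)
E
python3 - <<'E'
from h import *
np.set_printoptions(precision=1,suppress=True)
for n in("top","side"):
    c=load(n+"0.npz"); hsv=cv2.cvtColor(c["img"],cv2.COLOR_BGR2HSV)
    X=cloud(c)
    boxes={"top":{"jig":(240,150,297,220),"sq":(160,195,198,235),"loupe":(317,180,333,196),"block":(348,203,378,228),"jar":(175,142,193,160)},
     "side":{"jig":(200,170,300,240),"sq":(178,130,214,164)}}[n]
    for k,(a,b,e,f) in boxes.items():
        x=X[b:f,a:e].reshape(-1,3)*1000
        print(n,k,"z hist",np.histogram(x[:,2],bins=[-10,-4,4,9,15,21,26,31,36,41,48,54,60,66,72,80])[0])
        if k=="sq":
            print(np.round(X[b:f,a:e,2]*1000).astype(int)[::2,::2])
    a,b,e,f=boxes["sq"]
    h=hsv[b:f,a:e]; w=((h[...,1]<60)&(h[...,2]>140)).astype(np.uint8)
    r=((h[...,0]<12)|(h[...,0]>170))&(h[...,1]>90)&(h[...,2]<150)
    print("white",w.sum(),"red",r.sum())
E
```

```text
top jig z hist [ 76 878 368 474 295 277 836 429  48  65 111  83  35   3   0]
top sq z hist [ 68 789 240  90  65 127  41   5   5   4   6   5  15  45   7]
[[   3    0    4   -3   -4    1    6    0    0    0    1   -3    0    2
     1   -2   -2    1    2]
 [   2   -2    3   -1   -3    6    2    5    1    5    2   -1    2    1
     7   -1   -4   -2    3]
 [   0   -2    8    0    5    4   -1   -3    0    1    1   -4    1 1535
     2    3   -1    0   -4]
 [   4   -4    3    6    1    1   25   25    2    5    2   -2    4    2
     2   -1   12   -3    1]
 [   2    2    2    2    1   27   25   30   25   25   15   23    4    9
     6   -2    0    4    2]
 [   0    4   -2   -1    4   16   23   25   27   27   24   23   23   14
    23   24    5   -1   -1]
 [  -2    0    2   -5    3   22   22   10   15   12   15   28   28   25
    25   14   25    5   -3]
 [   2    1   -2    2   -5   23   28   12   68   67   69   35   16   12
     3   22   22   -2   -5]
 [   2   -8    4    0   19   19   23   12   70   66   59   28    8    9
     5   -3    4   -1    1]
 [   3    3   -4   -4   24   24   17    7   70 
[... 2408 characters left out ...]
21   20   -3   -2]
 [  -3   -3    3   -1    2   21   22   21   20   20   18   20   18   20
    20   15   -1   -3]
 [  -4   -2   -1   -2   -1    0   12   15   13   10   14   12   13   20
    19   11   -2   -1]
 [  -2   -1   -2   -1    0    0    7    7    9    9    8    8    7   20
    20    5   -1   -1]
 [  -2   -1   -1   -4   -2   -2    8   10    6    6    5    5    6   19
    18    2   -3   -2]
 [  -2   -2   -4   -2   -1   -3   -1   -1   -1    0    0   -1   -1    9
    11   -1   -3   -2]
 [  -2   -3   -2   -2   -2   -2   -1   -1   -1    0   -4   -1   -2    6
     2    0   -2   -2]
 [  -2    1   -3    0   -1   -1   -3   -2   -2   -1   -1   -3   -3   -3
    -1   -3   -2   -1]]
white 112 red 4
```

```bash
cat > meas.py <<'E'
from h import *
import sys
np.set_printoptions(precision=1,suppress=True)
S=8
def up(c,b):
    a,t,e,f=b; return cv2.resize(c["img"][t:f,a:e],None,fx=S,fy=S,interpolation=cv2.INTER_CUBIC)
def topix(p,b): return (np.asarray(p,float)+0.5)/S-0.5+np.array(b[:2])
def big(m):
    n,l,s,_=cv2.connectedComponentsWithStats(m.astype(np.uint8)); k=1+np.argmax(s[1:,4]); return (l==k).astype(np.uint8)
def cont(m): return max(cv2.findContours(m,cv2.RETR_EXTERNAL,cv2.CHAIN_APPROX_NONE)[0],key=len)[:,0]
def line(P):
    vx,vy,x,y=cv2.fitLine(P[:,:2].astype(np.float32),cv2.DIST_HUBER,0,1e-4,1e-4).ravel(); return np.array([vx,vy]),np.array([x,y])
E
python3 - <<'E'
from meas import *
c=load("top0.npz"); print("cam",(-c["R"].T@c["t"])*1000)
# square
b=(160,195,205,238); u=up(c,b); h=cv2.cvtColor(u,cv2.COLOR_BGR2HSV)
print("bg", h[5,5], "white",h[200,70] )
w=big((h[...,1]<75)&(h[...,2]>130)); C=cont(w); P=plane(c,topix(C,b),.022)*1000
cv2.imwrite("pics/wm.png",w*255)
hull=cv2.convexHull(P[:,:2].astype(np.float32)); 
ap=cv2.approxPolyDP(hull,4,True)[:,0]; print("hull",ap)
r=((h[...,0]<13)|(h[...,0]>172))&(h[...,1]>100)&(h[...,2]<140)
print(r.sum()); r=big(r); R=plane(c,topix(cont(r),b),.068); print("bar",rect(R))
# carrier white
b=(236,150,300,220); u=up(c,b); h=cv2.cvtColor(u,cv2.COLOR_BGR2HSV)
w=big((h[...,1]<45)&(h[...,2]>130)); C=cont(w); print("carrier",rect(plane(c,topix(C,b),.028)))
cv2.imwrite("pics/wm2.png",w*255)
E
```

```text
cam [ 471.6    9.  1534.6]
bg [ 17 120 127] white [ 30  11 183]
hull [[494.1 243. ]
 [511.9 315.3]
 [426.8 338.6]
 [421.3 324.7]
 [442.4 273.1]]
4306
bar (((466.44757080078125, 284.9702453613281), (18.258256912231445, 43.18778610229492), 73.759521484375), array([[443.2, 282.2],
       [484.6, 270.2],
       [489.7, 287.7],
       [448.3, 299.8]], dtype=float32))
carrier (((531.4371337890625, 6.870540618896484), (112.00939178466797, 141.4874267578125), 86.35731506347656), array([[457.3, -44.5],
       [598.5, -53.5],
       [605.6,  58.3],
       [464.4,  67.3]], dtype=float32))
```

```bash
python3 - <<'E'
from meas import *
c=load("top0.npz")
b=(236,148,300,222); u=up(c,b); h=cv2.cvtColor(u,cv2.COLOR_BGR2HSV)
m=big(((h[...,2]>150)|(h[...,1]<45))&(h[...,2]>120))
m=cv2.morphologyEx(m,cv2.MORPH_CLOSE,np.ones((25,25)))
C=cont(m); print("bed",rect(plane(c,topix(C,b),.012)))
# per edge lines
P=plane(c,topix(C,b),.012)*1000
(r,bx)=rect(P/1000)
ctr=np.array(r[0]); 
th=np.deg2rad(-3.5); ex=np.array([np.cos(th),np.sin(th)]); ey=np.array([-ex[1],ex[0]])
q=(P[:,:2]-ctr)@np.c_[ex,ey]
for nm,s in {"far":(q[:,0]>85)&(abs(q[:,1])<60),"near":(q[:,0]<-85)&(abs(q[:,1])<60),"left":(q[:,1]>65)&(abs(q[:,0])<80),"right":(q[:,1]<-65)&(abs(q[:,0])<80)}.items():
    d,p=line(P[s]); print(nm,s.sum(),"ang",np.rad2deg(np.arctan2(d[1],d[0])),"pt",p, "q",(p-ctr)@np.c_[ex,ey])
o=u.copy(); cv2.drawContours(o,[C.reshape(-1,1,2)],-1,(0,0,255),1); cv2.imwrite("pics/bed.png",o)
# side
c=load("side0.npz"); b=(195,165,305,245); u=up(c,b); cv2.imwrite("pics/sideB.png",cv2.resize(u,(800,580)))
E
```

```text
bed (((557.3427124023438, 4.701896667480469), (153.213134765625, 195.45082092285156), 86.3096923828125), array([[454.9, -65.5],
       [649.9, -78. ],
       [659.8,  74.9],
       [464.8,  87.4]], dtype=float32))
far 295 ang 85.79179 pt [652.5  -2.9] q [95.5 -1.7]
near 298 ang 85.71868 pt [460.7   8.2] q [-96.7  -2.4]
left 395 ang -3.620368 pt [560.1  80.4] q [-1.9 75.7]
right 395 ang -3.6230874 pt [541.2 -69.5] q [-11.6 -75. ]
```

View pics/bed.png

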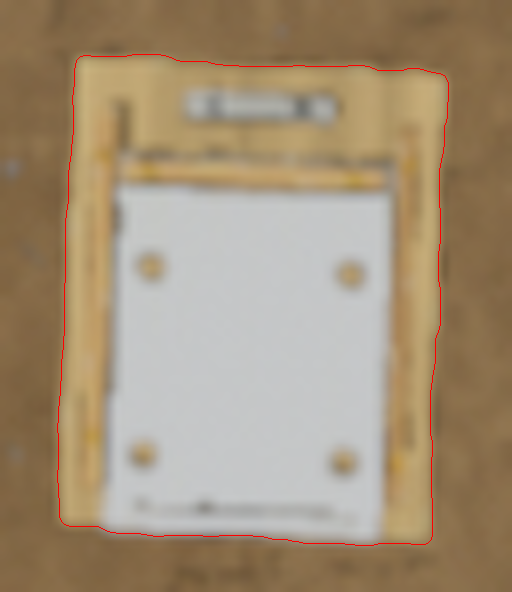

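View pics/sideB.png

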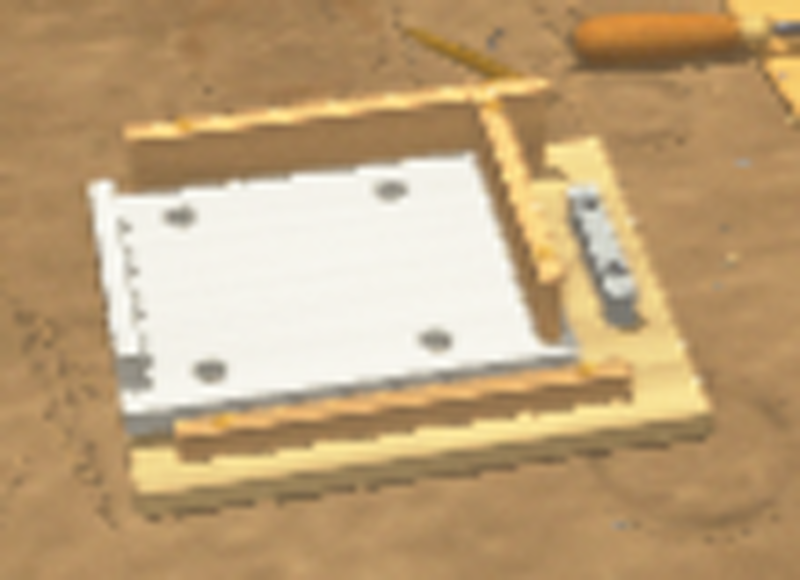

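The jig outline gives a yaw of about -3.6° and an origin near (0.553, 0.005). The carrier is about 17 mm short of home, which is within the stated 14–30 mm. The square's yaw is about -15°. Next I'll move to the near side of the push rail with the fingers shut.

```bash
cat > to.py <<'E'
# usage: to.py x y z(mm) yaw(deg): prints remaining shift in tool axes
import sys,numpy as np
from scipy.spatial.transform import Rotation as Ro
from workcell import bot
o=bot.get_obs(); R=Ro.from_quat(o["tool_rot"]).as_matrix()
yaw=np.degrees(np.arctan2(R[1,0],R[0,0])); p=np.array(o["eef_pos"])*1000
print("t",round(float(o["clock"]),2),"p",p.round(1),"yaw",round(yaw,2),"tilt",np.degrees(np.arccos(min(1,-R[2,2]))).round(2),"F",np.round(o["ft_force"],1),"w",round(float(o["grip_width"])*1000,1))
if len(sys.argv)>4:
    x,y,z,a=map(float,sys.argv[1:5]); d=np.array([x,y,z])-p
    print("tool shift now",(R.T@d).round(1),"turn",round(yaw-a,2))
    r=np.radians(a); T=np.array([[np.cos(r),np.sin(r),0],[np.sin(r),-np.cos(r),0],[0,0,-1]])
    print("shift after turn",(T.T@d).round(1))
E
python3 -m crank '[[[42.8,-40.7,0,0,255],[42.8,-40.7,0,0,255],[42.8,-40.7,0,0,255],[42.8,-40.7,0,0,255],[42.8,-40.7,0,0,255],[42.8,-40.7,0,0,255],[42.8,-40.7,0,0,255],[42.8,-40.7,0,0,255],[42.8,-40.7,0,0,255],[42.8,-40.7,0,0,255]]]'; python3 to.py 438 12.5 120 -3.6
```

```text
clock: 1.35
eef_pos: [0.4456, 0.0241, 0.2288]
tool_rot: [0.993, 0.115, 0.0, -0.002]
ft_force: [0.5, 0.7, -0.4]
grip_width: -0.0002
t 1.35 p [445.6  24.1 228.8] yaw 13.26 tilt 0.18 F [ 0.5  0.7 -0.4] w -0.2
tool shift now [-10.2   9.9 108.7] turn 16.86
shift after turn [ -6.9  12.  108.8]
```

```bash
python3 -m crank '[[[0,0,0,8.4,255],[0,0,0,8.4,255],[-7,12,50,0,255],[0,0,50,0,255]]]'; python3 to.py 438 12.5 50 -3.6
```

```text
clock: 1.85
eef_pos: [0.443, -0.01, 0.128]
tool_rot: [1.0, -0.01, 0.004, -0.014]
ft_force: [0.6, 0.8, -0.6]
grip_width: 0.0003
t 1.85 p [443. -10. 128.] yaw -1.16 tilt 1.65 F [ 0.6  0.8 -0.6] w 0.3
tool shift now [ -6.1 -20.2  78.5] turn 2.44
shift after turn [ -6.4 -22.1  78. ]
```

```bash
python3 -m crank '[[[0,0,0,0,255],[0,0,0,0,255]]]'; python3 to.py 438 12.5 50 -3.6
```

```text
clock: 2.1
eef_pos: [0.4402, -0.0099, 0.126]
tool_rot: [1.0, -0.01, -0.0, -0.014]
ft_force: [0.9, 0.4, -0.1]
grip_width: -0.0002
t 2.1 p [440.2  -9.9 126. ] yaw -1.17 tilt 1.61 F [ 0.9  0.4 -0.1] w -0.2
tool shift now [ -2.6 -20.3  76.6] turn 2.43
shift after turn [ -3.6 -22.3  76. ]
```

```bash
python3 -c "
from workcell import bot
import numpy as np
o=bot.get_obs();print(np.round(o['joint_pos'],4),np.round(o['joint_vel'],3))"; python3 -m crank '[[[0,0,25,0,255]]]'; python3 to.py 438 12.5 50 -3.6;python3 -m crank '[[[0,-20,0,0,255]]]'; python3 to.py 438 12.5 50 -3.6; python3 -c "
from workcell import bot
import numpy as np
o=bot.get_obs();print(np.round(o['joint_pos'],4),np.round(o['joint_vel'],3))"
```

```text
[-0.0419  0.2043 -0.3314  1.0364  0.028   3.1201] [-0.001  0.011 -0.021  0.003  0.001  0.   ]
clock: 2.22
eef_pos: [0.4435, -0.0093, 0.1041]
tool_rot: [1.0, -0.01, 0.004, -0.014]
ft_force: [1.0, -0.2, -0.1]
grip_width: -0.0
t 2.23 p [443.5  -9.3 104.1] yaw -1.16 tilt 1.65 F [ 1.  -0.2 -0.1] w -0.0
tool shift now [ -6.3 -20.2  54.7] turn 2.44
shift after turn [ -6.9 -21.4  54.1]
clock: 2.35
eef_pos: [0.4437, 0.0044, 0.1053]
tool_rot: [1.0, -0.006, 0.003, -0.017]
ft_force: [0.6, 0.2, 1.3]
grip_width: -0.0
t 2.35 p [443.7   4.4 105.3] yaw -0.74 tilt 1.95 F [0.6 0.2 1.3] w -0.0
tool shift now [-6.2 -6.2 55.5] turn 2.86
shift after turn [-6.2 -7.7 55.3]
[-0.013   0.2281 -0.3622  0.9744  0.0335  3.1416] [ 0.236 -0.05   0.083  0.031  0.051  0.015]
```

Joint 6 has reached its range limit, which is what caused the tilt. I'll use the half-turn-equivalent yaw (176.4°) instead.

```bash
python3 -m crank '[[[0,0,-20,-10,255],[0,0,0,-10,255],[0,0,0,-10,255],[0,0,0,-10,255],[0,0,0,-10,255],[0,0,0,-10,255],[0,0,0,-10,255],[0,0,0,-10,255],[0,0,0,-10,255],[0,0,0,-10,255],[0,0,0,-10,255]]]'; python3 to.py 438 12.5 50 176.4;python3 -c "
from workcell import bot
import numpy as np
o=bot.get_obs();print(np.round(o['joint_pos'],4),np.round(o['joint_vel'],3))"
```

```text
clock: 3.72
eef_pos: [0.4609, 0.0144, 0.1557]
tool_rot: [0.546, 0.837, 0.03, 0.01]
ft_force: [-0.9, -0.0, -0.3]
grip_width: 0.0001
t 3.73 p [460.9  14.4 155.7] yaw 113.76 tilt 3.7 F [-0.9 -0.  -0.3] w 0.1
tool shift now [  5.8 -28.3 104.2] turn -62.64
shift after turn [ 22.7  -3.3 105.7]
[ 0.0053  0.1752 -0.2848  1.0596  0.0393  1.1629] [ 0.014 -0.023  0.031  0.024  0.004 -1.423]
```

```bash
python3 -m crank '[[[0,0,0,0,255]]]'; python3 to.py; python3 -m crank '[[[0,0,0,0,255]]]'; python3 to.py;  python3 -m crank '[[[0,0,0,-10,255]]]'; python3 to.py; python3 -m crank '[[[0,0,0,-10,255]]]'; python3 to.py 438 12.5 50 176.4;python3 -c "
from workcell import bot
import numpy as np
o=bot.get_obs();print(np.round(o['joint_pos'],4),np.round(o['joint_vel'],3))"
```

```text
clock: 3.85
eef_pos: [0.4622, 0.0152, 0.1581]
tool_rot: [0.547, 0.837, 0.032, 0.012]
ft_force: [-1.4, -0.0, 1.0]
grip_width: 0.0001
t 3.85 p [462.2  15.2 158.1] yaw 113.72 tilt 3.88 F [-1.4 -0.   1. ] w 0.1
clock: 3.98
eef_pos: [0.463, 0.0157, 0.1596]
tool_rot: [0.547, 0.836, 0.033, 0.013]
ft_force: [0.7, -0.5, 1.4]
grip_width: -0.0
t 3.98 p [463.   15.7 159.6] yaw 113.62 tilt 4.0 F [ 0.7 -0.5  1.4] w -0.0
clock: 4.1
eef_pos: [0.4634, 0.016, 0.1605]
tool_rot: [0.471, 0.881, 0.032, 0.016]
ft_force: [0.5, -0.7, 0.7]
grip_width: -0.0002
t 4.1 p [463.4  16.  160.5] yaw 123.77 tilt 4.07 F [ 0.5 -0.7  0.7] w -0.2
clock: 4.22
eef_pos: [0.4637, 0.0163, 0.1612]
tool_rot: [0.391, 0.92, 0.03, 0.019]
ft_force: [-0.8, -0.6, 0.2]
grip_width: -0.0
t 4.22 p [463.7  16.3 161.2] yaw 133.97 tilt 4.12 F [-0.8 -0.6  0.2] w -0.0
tool shift now [ 16.5 -29.  109.2] turn -42.43
shift after turn [ 25.5  -5.4 111.2]
[ 0.0088  0.1696 -0.277   1.0646  0.0402  0.8129] [ 4.0e-03 -6.0e-03  8.0e-03  5.0e-03  1.0e-03 -1.4e+00]
```

```bash
sed -i 's|^if len|J=o["joint_pos"]; print("toolz mrad",(R[:2,2]*1000).round(1),"pitch",round(1000*(J[1]-J[2]+J[3]-np.pi/2),1),"j5",round(J[4]*1000,1),"j6",round(J[5],3))\nif len|' to.py
python3 -m crank '[[[0,0,0,-10.6,255],[0,0,0,-10.6,255],[0,0,0,-10.6,255],[0,0,0,-10.6,255]]]'; python3 to.py 438 12.5 80 176.4; python3 -m crank '[[[0,0,40,0,255]]]'; python3 to.py;python3 -m crank '[[[0,0,0,0,255]]]'; python3 to.py;  python3 -m crank '[[[0,0,0,0,255]]]'; python3 to.py 438 12.5 50 176.4
```

```text
clock: 4.72
eef_pos: [0.4646, 0.0171, 0.1636]
tool_rot: [0.026, 0.999, 0.022, 0.03]
ft_force: [0.4, -0.5, 1.1]
grip_width: -0.0003
t 4.72 p [464.6  17.1 163.6] yaw 176.9 tilt 4.27 F [ 0.4 -0.5  1.1] w -0.3
toolz mrad [61.8 41.4] pitch -62.3 j5 40.8 j6 0.064
tool shift now [31.3 -9.7 81.5] turn 0.5
shift after turn [26.3 -6.3 83.6]
clock: 4.85
eef_pos: [0.4707, 0.019, 0.1267]
tool_rot: [0.027, 0.999, 0.022, 0.035]
ft_force: [0.4, -0.0, -0.4]
grip_width: 0.0002
t 4.85 p [470.7  19.  126.7] yaw 176.84 tilt 4.7 F [ 0.4 -0.  -0.4] w 0.2
toolz mrad [70.6 41.7] pitch -71.3 j5 40.7 j6 0.069
clock: 4.97
eef_pos: [0.4683, 0.0192, 0.1248]
tool_rot: [0.028, 0.999, 0.022, 0.032]
ft_force: [0.8, 0.2, 0.3]
grip_width: -0.0002
t 4.97 p [468.3  19.2 124.8] yaw 176.76 tilt 4.41 F [0.8 0.2 0.3] w -0.2
toolz mrad [64.7 41.7] pitch -65.4 j5 40.8 j6 0.071
clock: 5.1
eef_pos: [0.4692, 0.0193, 0.1262]
tool_rot: [0.028, 0.999, 0.022, 0.033]
ft_force: [0.2, 0.2, 1.0]
grip_width: 0.0002
t 5.1 p [469.2  19.3 126.2] yaw 176.71 tilt 4.51 F [0.2 0.2 1. ] w 0.2
toolz mrad [66.5 41.9] pitch -67.2 j5 40.9 j6 0.072
tool shift now [ 35.6 -11.9  73.6] turn 0.31
shift after turn [30.7 -8.7 76.2]
```

```bash
python3 -m crank '[[[0,0,-40,0,255]]]'|head -1; python3 to.py;python3 -m crank '[[[0,0,0,0,255]]]'|head -1; python3 to.py;  python3 -m crank '[[[50,0,0,0,255]]]'|head -1; python3 to.py ; python3 -m crank '[[[0,0,0,0,255]]]'|head -1; python3 to.py; python3 -m crank '[[[0,0,0,0,255]]]'|head -1; python3 to.py
```

```text
clock: 5.22
t 5.22 p [464.5  17.7 165.1] yaw 176.68 tilt 4.22 F [ 1.4 -0.4  1. ] w 0.2
toolz mrad [60.6 41.8] pitch -61.1 j5 41.1 j6 0.069
clock: 5.35
t 5.35 p [467.7  17.7 169.7] yaw 176.63 tilt 4.65 F [ 0.4  0.4 -0.4] w -0.1
toolz mrad [69.5 41.9] pitch -70.1 j5 41.2 j6 0.07
clock: 5.48
t 5.47 p [420.7  20.6 167.6] yaw 176.57 tilt 4.87 F [-1.4 -0.7  0. ] w -0.2
toolz mrad [73.8 42. ] pitch -74.7 j5 40.6 j6 0.079
clock: 5.6
t 5.6 p [416.6  20.6 167. ] yaw 176.55 tilt 4.66 F [ 0.2 -0.3 -0.2] w -0.4
toolz mrad [69.6 42. ] pitch -70.5 j5 40.6 j6 0.08
clock: 5.72
t 5.72 p [417.6  20.7 168. ] yaw 176.53 tilt 4.8 F [0.1 0.  0.3] w 0.2
toolz mrad [72.4 42.1] pitch -73.3 j5 40.7 j6 0.08
```

```bash
python3 -m crank '[[[27,45,0,0,255],[27,45,0,0,255],[27,45,0,0,255],[27,45,0,0,255],[0,0,0,0,255]]]'|head -1; python3 to.py 210 137 170 176;python3 -m crank '[[[20,-12,0,0,255],[20,-12,0,0,255],[0,0,0,0,255]]]'|head -1; python3 to.py 210 137 170 176;
```

```text
clock: 6.35
t 6.35 p [325.9 214.2 172.4] yaw 176.19 tilt 5.45 F [0.1 1.  0.3] w -0.1
toolz mrad [82.9 46.4] pitch -94.9 j5 -7.2 j6 0.651
tool shift now [110.4 -84.3 -10.8] turn 0.19
shift after turn [110.2 -85.1   2.4]
clock: 6.72
t 6.72 p [286.9 193.  169. ] yaw 176.16 tilt 5.6 F [-0.1  0.2 -0.3] w -0.2
toolz mrad [85.8 46.6] pitch -97.3 j5 -10.1 j6 0.666
tool shift now [ 72.6 -60.6 -10.2] turn 0.16
shift after turn [ 72.8 -61.2  -1. ]
```

```bash
python3 -m crank '[[[20,-16,0,0,255],[20,-16,0,0,255],[20,-16,0,0,255],[0,0,0,0,255]]]'|head -1; python3 to.py 210 137 170 176;python3 -m crank '[[[20,-16,0,0,255],[0,0,0,0,255]]]'|head -1; python3 to.py 210 137 170 176; python3 -c "
from workcell import bot
import numpy as np
o=bot.get_obs();print(np.round(o['joint_pos'],3))"
```

```text
clock: 7.22
t 7.22 p [229.8 149.2 163.8] yaw 175.72 tilt 6.05 F [-0.4  1.3 -0.6] w -0.2
toolz mrad [93.3 49. ] pitch -105.0 j5 -11.0 j6 0.66
tool shift now [ 18.2 -13.2  -8.6] turn -0.28
shift after turn [ 18.9 -13.6  -6.2]
clock: 7.48
t 7.47 p [212.6 136.2 162.9] yaw 175.55 tilt 6.37 F [-0.4  0.8  0.7] w 0.1
toolz mrad [98.3 51.4] pitch -110.6 j5 -11.2 j6 0.657
tool shift now [ 2.   1.1 -7.3] turn -0.45
shift after turn [ 2.6  0.6 -7.1]
[ 0.583 -0.323 -0.718  1.065 -0.011  0.657]
```

```bash
python3 -m crank '[[[-45,35,0,0,255],[-45,35,0,0,255],[-45,35,0,0,255],[-45,35,0,0,255],[0,0,0,0,255]]]'|head -1; python3 to.py; python3 -m crank '[[[0,0,0,0,255]]]'|head -1; python3 to.py
```

```text
clock: 8.1
t 8.1 p [419.6 270.8 191. ] yaw 175.29 tilt 7.29 F [-0.6 -0.4  0.5] w 0.3
toolz mrad [112.2  59.3] pitch -126.7 j5 -12.0 j6 0.658
clock: 8.22
t 8.22 p [420.6 271.1 190.1] yaw 175.26 tilt 7.23 F [ 0.3 -1.1  0.4] w 0.1
toolz mrad [111.5  58.6] pitch -125.7 j5 -12.1 j6 0.658
```

```bash
python3 to.py 159 103 150 175.3; python3 -m crank '[[[20,-14,3,0,255],[20,-14,3,0,255],[20,-14,3,0,255],[20,-14,3,0,255],[20,-14,3,0,255],[20,-14,3,0,255],[20,-14,3,0,255],[20,-14,3,0,255],[0,0,0,0,255]]]'|head -1; python3 to.py 159 103 150 175.3 ; python3 -c "
from workcell import bot
import numpy as np
o=bot.get_obs();print(np.round(o['joint_pos'],3))"
```

```text
t 8.22 p [420.6 271.1 190.1] yaw 175.26 tilt 7.23 F [ 0.3 -1.1  0.4] w 0.1
toolz mrad [111.5  58.6] pitch -125.7 j5 -12.1 j6 0.658
tool shift now [ 249.7 -189.6    0.8] turn -0.04
shift after turn [ 246.9 -189.    40.1]
clock: 9.35
t 9.35 p [249.3 168.4 140. ] yaw 175.09 tilt 7.74 F [ 0.4 -1.1  0.2] w -0.2
toolz mrad [119.1  62.9] pitch -134.1 j5 -16.9 j6 0.691
tool shift now [ 82.7 -71.3 -24.7] turn -0.21
shift after turn [ 84.6 -72.6 -10. ]
[ 0.611 -0.203 -0.709  0.931 -0.017  0.691]
```

```bash
for i in 1 2; do :; done; python3 -m crank '[[[20,-17,-2,0,255],[20,-17,-2,0,255],[20,-17,-2,0,255],[0,0,0,0,255]]]'|head -1; python3 to.py 159 103 150 175.3 ; python3 -c "
from workcell import bot
import numpy as np
o=bot.get_obs();print(np.round(o['joint_pos'],3))"; python3 -m crank '[[[20,-16,-2,0,255],[20,-16,-2,0,255],[0,0,0,0,255]]]'|head -1; python3 to.py 159 103 150 175.3 ; python3 -c "
from workcell import bot
import numpy as np
o=bot.get_obs();print(np.round(o['joint_pos'],3))"
```

```text
clock: 9.85
t 9.85 p [187.5 123.6 137.6] yaw 175.01 tilt 8.37 F [ 0.7 -0.5 -0.2] w 0.4
toolz mrad [128.3  68.8] pitch -145.2 j5 -16.4 j6 0.686
tool shift now [ 24.9 -21.6 -17.3] turn -0.29
shift after turn [ 26.8 -22.8 -12.4]
[ 0.605 -0.402 -0.833  0.994 -0.016  0.686]
clock: 10.22
t 10.22 p [149.   97.5 136.9] yaw 174.93 tilt 8.94 F [0.2 0.  0.5] w -0.3
toolz mrad [136.5  74.3] pitch -155.1 j5 -17.1 j6 0.69
tool shift now [-11.1   7.3 -11.2] turn -0.37
shift after turn [ -9.5   6.3 -13.1]
[ 0.609 -0.544 -0.892  1.068 -0.017  0.69 ]
```

```bash
python3 -m crank '[[[-37,-7,0,0,255],[-37,-7,0,0,255],[-37,-7,0,0,255],[-37,-7,0,0,255],[-37,-7,0,0,255],[-10,-30,0,0,255],[0,-45,0,0,255],[5,-45,0,0,255],[8,-45,0,0,255],[8,-45,0,0,255],[8,-45,0,0,255],[8,-45,0,0,255]]]'|head -1; python3 to.py 210 -400 200 60; 
```

```text
clock: 11.72
t 11.72 p [ 321.5 -263.2  133.5] yaw 175.81 tilt 11.02 F [ 1.4 -0.1  0.4] w -0.0
toolz mrad [176.4  73.6] pitch -68.2 j5 180.0 j6 -0.746
tool shift now [  88.3 -136.9  -95. ] turn 115.81
shift after turn [-174.2  -28.1  -66.5]
```

```bash
python3 -m crank '[[[22,-34,-20,0,255],[22,-34,-20,0,255],[22,-34,-20,0,255],[22,-34,-20,0,255],[0,0,0,0,255]]]'|head -1; python3 to.py; python3 -m crank '[[[0,0,0,-10.5,255],[0,0,0,-10.5,255],[0,0,0,-10.5,255],[0,0,0,-10.5,255],[0,0,0,-10.5,255],[0,0,0,-10.5,255],[0,0,0,-10.5,255],[0,0,0,-10.5,255],[0,0,0,-10.5,255],[0,0,0,0,255]]]'|head -1; python3 to.py
```

```text
clock: 12.35
t 12.35 p [ 213.4 -417.9  184.3] yaw 175.63 tilt 11.05 F [ 0.1  0.1 -1.1] w -0.1
toolz mrad [181.7  61.1] pitch -4.6 j5 192.8 j6 -1.153
clock: 13.6
t 13.6 p [ 223.6 -425.8  175.7] yaw -86.92 tilt 11.2 F [ 0.3  0.3 -0.4] w 0.2
toolz mrad [184.9  59.4] pitch -9.9 j5 195.2 j6 -2.829
```

```bash
python3 -m crank '[[[0,0,0,-10.5,255],[0,0,0,-10.5,255]]]'|head -1; python3 to.py; python3 -m crank '[[[0,0,0,-10.5,255]]]'|head -1; python3 to.py;  python3 -m crank '[[[0,0,0,-10.5,255]]]'|head -1; python3 to.py
```

```text
clock: 13.85
t 13.85 p [ 237.5 -421.4  174.5] yaw -67.17 tilt 10.58 F [ 0.3 -0.3 -0.1] w 0.0
toolz mrad [176.3  51.7] pitch -21.1 j5 183.5 j6 -3.141
clock: 13.98
t 13.97 p [ 277.8 -400.3  173.8] yaw -60.57 tilt 8.72 F [ 0.5 -1.1 -0.3] w 0.2
toolz mrad [149.8  23. ] pitch -54.8 j5 142.0 j6 -3.137
clock: 14.1
t 14.1 p [ 315.6 -373.9  173.3] yaw -53.56 tilt 7.23 F [ 0.7  0.  -0.1] w 0.2
toolz mrad [125.8  -5.7] pitch -80.2 j5 97.6 j6 -3.137
```

```bash
python3 -m crank '[[[0,0,0,10.5,255],[0,0,0,10.5,255],[0,0,0,10.5,255],[0,0,0,10.5,255],[0,0,0,0,255]]]'|head -1; python3 to.py 80 -450 180 -95 ; 
```

```text
clock: 14.72
t 14.72 p [ 323.1 -371.   171.5] yaw -96.34 tilt 7.36 F [ 0.8 -0.5 -1.4] w 0.1
toolz mrad [128.   -4.9] pitch -82.4 j5 98.7 j6 -2.371
tool shift now [105.3 229.7 -39.2] turn -1.34
shift after turn [ 99.9 235.3  -8.5]
```

```bash
python3 -m crank '[[[18,38,-5,0,255],[18,38,-5,0,255],[18,38,-5,0,255],[18,38,-5,0,255],[18,38,-5,0,255],[18,38,-5,0,255],[0,0,0,0,255]]]'|head -1; python3 to.py 80 -450 180 -95 ; 
```

```text
clock: 15.6
t 15.6 p [  79.3 -459.5  169.9] yaw -95.48 tilt 7.5 F [-0.2  0.3  0.3] w -0.1
toolz mrad [130.2  -8.5] pitch -19.9 j5 129.3 j6 -2.957
tool shift now [ -9.6  -1.1 -10.1] turn -0.48
shift after turn [ -9.5   0.2 -10.1]
```

```bash
python3 -m crank '[[[0,0,0,-10.5,255],[0,0,0,-10.5,255]]]'|head -1; python3 to.py; python3 -m crank '[[[0,0,0,-10.5,255]]]'|head -1; python3 to.py;  python3 -m crank '[[[0,0,0,-10.5,255]]]'|head -1; python3 to.py
```

```text
clock: 15.85
t 15.85 p [ 122.8 -451.4  169.2] yaw -78.15 tilt 5.65 F [ 0.7 -0.8  0.7] w 0.0
toolz mrad [ 95.6 -23.8] pitch -43.2 j5 88.7 j6 -3.14
clock: 15.98
t 15.97 p [ 167.2 -436.8  169. ] yaw -70.78 tilt 4.27 F [-0.6 -0.6  0.1] w 0.3
toolz mrad [ 62.4 -40.5] pitch -58.9 j5 45.6 j6 -3.141
clock: 16.1
t 16.1 p [ 210.1 -416.1  169. ] yaw -63.26 tilt 3.82 F [-0.3 -0.9  0.9] w -0.1
toolz mrad [ 30.3 -59.3] pitch -66.7 j5 0.3 j6 -3.141
```

```bash
python3 -m crank '[[[-19.5,-41.5,-2,0,255],[-19.5,-41.5,-2,0,255],[-19.5,-41.5,-2,0,255],[-19.5,-41.5,-2,0,255],[-19.5,-41.5,-2,0,255],[-19.5,-41.5,-2,0,255],[-40,-26,-3,0,255],[-40,-26,-3,0,255],[-40,-26,-3,0,255],[-40,-26,-3,0,255],[-40,-26,-3,0,255],[-40,-26,-3,0,255]]]'|head -1; python3 to.py 420 180 180 -63 ; 
```

```text
clock: 17.6
t 17.6 p [416.8 114.6 176. ] yaw -61.47 tilt 4.1 F [0.9 0.2 0.3] w -0.0
toolz mrad [ 44.1 -56.4] pitch -24.5 j5 -67.3 j6 -1.754
tool shift now [-55.5 -34.2  -7.6] turn 1.53
shift after turn [-56.9 -32.6  -4. ]
```

```bash
python3 -m crank '[[[-50,-13,0,0,255],[-50,-13,0,0,255],[-50,-13,0,0,255],[-40,-10,0,10,255],[0,0,0,10.5,255],[0,0,0,10.5,255],[0,0,0,10.5,255],[0,0,0,10.5,255],[0,0,0,10.5,255],[0,0,0,10.5,255],[0,0,0,10.5,255],[0,0,0,10.5,255]]]'|head -1; python3 to.py; python3 -m crank '[[[0,0,0,10.5,255],[0,0,0,10.5,255],[0,0,0,10.5,255],[0,0,0,10.5,255],[0,0,0,10.5,255],[0,0,0,10.5,255],[0,0,0,10.5,255],[0,0,0,10.5,255],[0,0,0,10.5,255],[0,0,0,10.5,255],[0,0,0,10.5,255],[0,0,0,10.5,255]]]'|head -1; python3 to.py
```

```text
clock: 19.1
t 19.1 p [357.4 327.7 160.3] yaw -156.33 tilt 3.77 F [ 0.2 -0.9  0. ] w 0.1
toolz mrad [ 44.8 -48.1] pitch 2.2 j5 -65.7 j6 0.371
clock: 20.6
t 20.6 p [347.  338.7 157.4] yaw 75.02 tilt 3.38 F [ 0.2 -0.6  0.8] w -0.0
toolz mrad [ 40.9 -42.3] pitch 2.4 j5 -58.9 j6 2.642
```

```bash
python3 -m crank '[[[0,0,0,10.5,255],[0,0,0,10.5,255],[0,0,0,10.5,255]]]'|head -1; python3 to.py; python3 -m crank '[[[0,0,0,7,255]]]'|head -1; python3 to.py
```

```text
clock: 20.98
t 20.98 p [355.2 330.6 156.7] yaw 44.51 tilt 2.51 F [ 0.3 -0.5  0.8] w -0.2
toolz mrad [ 31.5 -30.5] pitch -1.1 j5 -43.9 j6 3.142
clock: 21.1
t 21.1 p [374.4 308.1 156.5] yaw 40.15 tilt 1.04 F [ 0.2 -0.   0.2] w 0.3
toolz mrad [15.9 -8.9] pitch -6.4 j5 -17.0 j6 3.14
```

```bash
python3 -m crank '[[[0,0,0,3.5,255]]]'|head -1; python3 to.py; python3 -m crank '[[[0,0,0,0,255]]]'|head -1; python3 to.py
```

```text
clock: 21.22
t 21.23 p [383.8 295.9 156.3] yaw 37.82 tilt 0.46 F [-0.1  0.6 -0.2] w 0.0
toolz mrad [7.9 1.7] pitch -7.3 j5 -3.5 j6 3.14
clock: 21.35
t 21.35 p [383.9 295.8 156.2] yaw 37.79 tilt 0.44 F [-0.1  0.4 -0.4] w -0.1
toolz mrad [7.5 2.1] pitch -7.2 j5 -2.9 j6 3.14
```

```bash
python3 -m crank '[[[0,0,0,-10,255],[0,0,0,-10,255],[0,0,0,-10,255],[0,0,0,-10,255],[0,0,0,-10,255],[0,0,0,-10,255],[0,0,0,-10,255],[0,0,0,-10,255],[0,0,0,-10,255],[0,0,0,-10,255],[0,0,0,-10,255],[0,0,0,-10,255]]]'|head -1; python3 to.py; python3 -m crank '[[[0,0,0,-10,255],[0,0,0,-8,255],[0,0,0,0,255]]]' |head -1; python3 to.py 438 12.5 100 176.4
```

```text
clock: 22.85
t 22.85 p [374.2 307.7 155.3] yaw 163.42 tilt 0.41 F [-0.5  0.3  0.6] w 0.3
toolz mrad [1.9 6.9] pitch -5.9 j5 4.1 j6 0.975
clock: 23.22
t 23.23 p [371.6 310.7 155.1] yaw -177.62 tilt 0.45 F [ 0.5  0.2 -0.4] w 0.0
toolz mrad [0.5 7.9] pitch -5.4 j5 5.7 j6 0.651
tool shift now [ -53.8 -301.1   52.8] turn -354.02
shift after turn [ -85.  -293.4   55.1]
```

```bash
python3 -m crank '[[[0,0,0,6,255],[-12,-42,5,0,255],[-12,-42,5,0,255],[-12,-42,5,0,255],[-12,-42,5,0,255],[-12,-42,5,0,255],[-12,-42,5,0,255],[-12,-42,5,0,255],[0,0,0,0,255]]]'|head -1; python3 to.py 438 12.5 26 176.4
```

```text
clock: 24.35
t 24.35 p [436.7  10.6 116.9] yaw 175.71 tilt 0.77 F [-0.2  1.2  0.1] w 0.1
toolz mrad [ 4.8 12.6] pitch -5.0 j5 12.5 j6 0.09
tool shift now [-0.8  0.9 90.9] turn -0.69
shift after turn [-1.2  2.  90.9]
```

```bash
python3 -m crank '[[[0,1,30,0,255],[0,1,28,-0.7,255],[0,0,27,0,255],[0,0,0,0,255]]]'|head -1; python3 to.py 465 10.8 26 176.4
```

```text
clock: 24.85
t 24.85 p [438.5  17.8  31.2] yaw 176.29 tilt 0.99 F [-0.8 -1.  -0.1] w 0.4
toolz mrad [ 7.8 15.3] pitch -8.3 j5 15.1 j6 0.095
tool shift now [-26.9  -5.3   5.3] turn -0.11
shift after turn [-26.9  -5.3   5.2]
```

```bash
python3 -m crank '[[[-4,-6,5,0,255],[-5,-1,0,0,255],[-5,0,0,0,255]]]'|head -1; python3 to.py 467 10.8 26 176.4;  python3 -m crank '[[[-4,0,0,0,255]]]'|head -1; python3 to.py; python3 -m crank '[[[-4,0,0,0,255]]]'|head -1; python3 to.py
```

```text
clock: 25.22
t 25.23 p [454.2  10.8  28.3] yaw 176.34 tilt 1.1 F [-2.8  0.3 -0.9] w -0.3
toolz mrad [11.  15.8] pitch -11.2 j5 15.6 j6 0.077
tool shift now [-12.7   0.8   2.4] turn -0.06
shift after turn [-12.7   0.8   2.3]
clock: 25.35
t 25.35 p [458.1  10.5  28.5] yaw 176.32 tilt 1.08 F [-1.5  0.4 -0.9] w -0.2
toolz mrad [10.1 15.9] pitch -10.3 j5 15.7 j6 0.077
clock: 25.48
t 25.48 p [462.   10.2  28.5] yaw 176.31 tilt 1.06 F [-2.   0.1 -1.1] w 0.2
toolz mrad [ 9.3 15.9] pitch -9.5 j5 15.8 j6 0.076
```

```bash
for r in 1; do python3 -m crank '[[[-3,0,0,0,255]]]'|head -1; python3 to.py; python3 -m crank '[[[-2,0,0,0,255]]]'|head -1; python3 to.py;python3 -m crank '[[[-2,0,0,0,255]]]'|head -1; python3 to.py; done
```

```text
clock: 25.6
t 25.6 p [465.    9.9  28.5] yaw 176.3 tilt 1.04 F [-1.3 -0.5  0.3] w -0.0
toolz mrad [ 8.9 15.9] pitch -9.1 j5 15.8 j6 0.076
clock: 25.72
t 25.73 p [467.9   9.8  28.8] yaw 176.29 tilt 1.09 F [-2.3  0.2  2.4] w 0.0
toolz mrad [10.3 16. ] pitch -10.4 j5 15.9 j6 0.075
clock: 25.85
t 25.85 p [468.6   9.7  28.7] yaw 176.3 tilt 1.02 F [-7.9  0.3  5.8] w 0.1
toolz mrad [ 7.5 16.2] pitch -7.7 j5 16.1 j6 0.075
```

```bash
python3 -m crank '[[[8,0,0,0,255],[8,0,-4,0,255]]]'|head -1; python3 - <<'E'
from workcell import bot
from meas import *
for n in("top","side"):
    c=bot.camera(n); np.savez(n+"1.npz",**c)
    b=(236,150,300,220) if n=="top" else (195,165,305,245)
    u=up(c,b); cv2.imwrite(f"pics/{n}1.png",cv2.resize(u,None,fx=.9,fy=.9))
    X=cloud(c)
    if n=="side":
        # plane heights on carrier
        pts=[(235,210),(250,212),(262,200),(255,192),(228,198),(240,195)]
        print([ (p,(np.median(X[p[1]-2:p[1]+3,p[0]-2:p[0]+3].reshape(-1,3),axis=0)*1000).round(1)) for p in pts])
        c0=load("side0.npz");X0=cloud(c0)
        print([ (p,(np.median(X0[p[1]-2:p[1]+3,p[0]-2:p[0]+3].reshape(-1,3),axis=0)*1000).round(1)) for p in pts])
E
python3 to.py
```

```text
clock: 26.1
[((235, 210), array([522. , -13.5,  20.7])), ((250, 212), array([555.5, -30.2,  20.2])), ((262, 200), array([595.7,   5.4,  20.5])), ((255, 192), array([587.9,  44.2,  19.7])), ((228, 198), array([515. ,  34.8,  20. ])), ((240, 195), array([547.1,  39.6,  20.4]))]
[((235, 210), array([520.9, -18.9,  26. ])), ((250, 212), array([553.9, -35.9,  26.5])), ((262, 200), array([593.4,  -1.6,  26.5])), ((255, 192), array([584.9,  34. ,  26.7])), ((228, 198), array([513.7,  27.9,  26.7])), ((240, 195), array([545.4,  31.2,  26.4]))]
t 26.2 p [453.3  10.7  33.4] yaw 176.3 tilt 1.1 F [-0.3  0.8 -1.1] w -0.1
toolz mrad [10.4 16.1] pitch -10.7 j5 16.0 j6 0.078
```

View pics/side1.png

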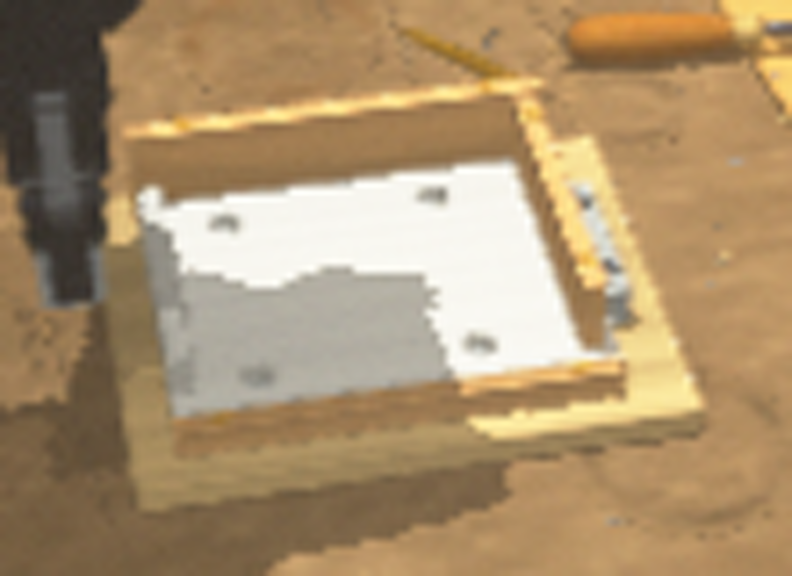

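The carrier has dropped 6 mm evenly (top now at about 20 mm against 26 mm before, by the same side-camera depth) and lies flat. Next I'll go to the square.

```bash
python3 -m crank '[[[6,0,-25,0,255],[0,0,-30,0,200],[0,0,-30,0,0],[0,20,-10,0,0],[0,30,0,0,0],[0,30,0,0,0],[0,0,0,5,0],[0,0,0,6,0]]]'|head -1; python3 to.py 467 288.3 110 165
```

```text
clock: 27.2
t 27.2 p [455.2  92.2 136.3] yaw 164.91 tilt 1.68 F [ 0.4 -0.5  0.5] w 85.1
toolz mrad [23.5 17.5] pitch -26.4 j5 12.7 j6 0.455
tool shift now [ 40.1 191.7  30. ] turn -0.09
shift after turn [ 39.4 192.4  26.3]
```

```bash
python3 -m crank '[[[5,24,3,0,0],[5,24,3,0,0],[5,24,3,0,0],[5,24,3,0,0],[5,24,3,0,0],[5,24,3,0,0],[5,24,3,0,0],[4,20,3,0,0],[0,0,0,0,0]]]'|head -1; python3 to.py 467 288.3 40 165
```

```text
clock: 28.32
t 28.32 p [471.2 291.7 118.4] yaw 164.8 tilt 2.33 F [-0.4  0.3 -0.5] w 85.2
toolz mrad [34.7 21. ] pitch -40.6 j5 -0.5 j6 0.819
tool shift now [ 5.4 -6.7 78.1] turn -0.2
shift after turn [ 3.2 -4.4 78.4]
```

```bash
python3 -m crank '[[[2,-4,20,0,0],[2,-1,19,0,0],[0,0,19,0,0],[0,0,18,0,0],[0,0,0,0,0]]]'|head -1; python3 to.py 467 288.3 40 165; python3 - <<'E'
from workcell import bot
import cv2
c=bot.camera("side"); cv2.imwrite("pics/side2.png",cv2.resize(c["img"][90:180,150:250],None,fx=6,fy=6,interpolation=cv2.INTER_CUBIC))
E
```

```text
clock: 28.95
t 28.95 p [469.5 286.3  41.4] yaw 164.62 tilt 2.38 F [-0.3  0.6  0.1] w 85.7
toolz mrad [36.7 19.4] pitch -41.4 j5 -2.6 j6 0.817
tool shift now [3.  1.3 1.4] turn -0.38
shift after turn [2.9 1.3 1.4]
```

View pics/side2.png

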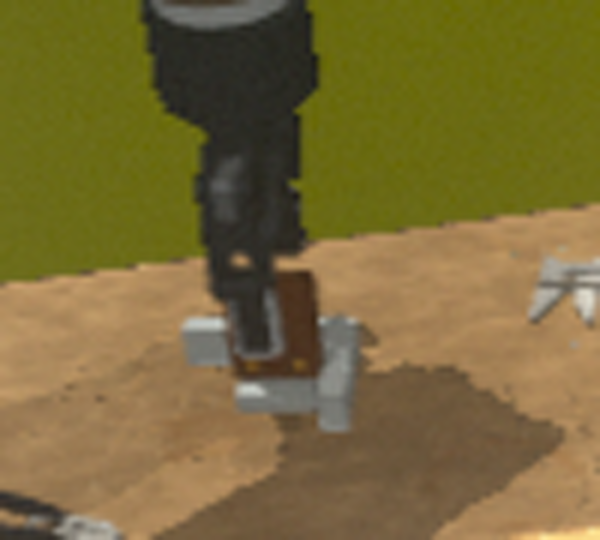

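The fingers straddle the bar (finger near (255,320), bar near (290,320) in the crop), so I'll close.

```bash
python3 -m crank '[[[0,0,0,0,255],[0,0,0,0,255],[0,0,0,0,255],[0,0,0,0,255],[0,0,0,0,255],[0,0,0,0,255]]]'|head -8; python3 to.py
```

```text
clock: 29.75
eef_pos: [0.4722, 0.2871, 0.0459]
tool_rot: [0.134, 0.991, 0.014, 0.02]
ft_force: [-0.1, 0.3, 0.4]
grip_width: 0.0129
t 29.75 p [472.2 287.1  45.9] yaw 164.58 tilt 2.8 F [-0.1  0.3  0.4] w 12.9
toolz mrad [43.4 22.3] pitch -48.7 j5 -3.6 j6 0.817
```

```bash
python3 -m crank '[[[0,0,-16,0,255],[0,0,-16,0,255],[0,0,-16,0,255],[0,0,-16,0,255],[0,0,-10,0,255],[0,0,0,-6,255],[0,0,0,-6,255]]]'|head -1; python3 to.py 568 9.3 125 176.4
```

```text
clock: 30.62
t 30.62 p [466.4 284.8 123.2] yaw 176.99 tilt 2.47 F [-0.9  0.4 -2.9] w 13.3
toolz mrad [37.6 21.1] pitch -43.1 j5 -1.7 j6 0.601
tool shift now [-115.9 -269.8   -3.8] turn 0.59
shift after turn [-118.7 -268.6   -1.8]
```

```bash
python3 -m crank '[[[-10.6,-24.5,0,0,255],[-10.6,-24.5,0,0,255],[-10.6,-24.5,0,0,255],[-10.6,-24.5,0,0,255],[-10.6,-24.5,0,0,255],[-10.6,-24.5,0,0,255],[-10.6,-24.5,0,0,255],[-10.6,-24.5,0,0,255],[-10.6,-24.5,0,0,255],[-10.6,-24.5,0,0,255],[0,0,0,0,255]]]'|head -1; python3 to.py 568 9.3 75 176.4
```

```text
clock: 32.0
t 32.0 p [560.   27.7 121.6] yaw 177.19 tilt 2.2 F [-0.7  0.1 -3.2] w 12.7
toolz mrad [31.8 21.6] pitch -32.6 j5 20.4 j6 0.087
tool shift now [ -7.4 -19.1  46.4] turn 0.79
shift after turn [ -9.1 -17.8  46.6]
```

```bash
python3 -m crank '[[[-8,-18,4,0.8,255],[0,0,15,0,255],[0,0,14,0,255],[0,0,0,0,255]]]'|head -1; python3 to.py 568 9.3 73 176.4; python3 - <<'E'
from workcell import bot
from meas import *
for n,b in(("top",(230,145,310,225)),("side",(190,120,310,245))):
    c=bot.camera(n); np.savez(n+"3.npz",**c); u=up(c,b); cv2.imwrite(f"pics/{n}3.png",cv2.resize(u,None,fx=.6 if n=="side" else .9,fy=.6 if n=="side" else .9))
E
```

```text
clock: 32.5
t 32.5 p [567.   10.5  85.5] yaw 176.43 tilt 2.08 F [-0.2  0.2 -3.7] w 13.0
toolz mrad [28.5 22.6] pitch -28.7 j5 22.4 j6 0.069
tool shift now [-0.8 -1.4 12.5] turn 0.03
shift after turn [-1.1 -1.1 12.5]
```

View pics/top3.png

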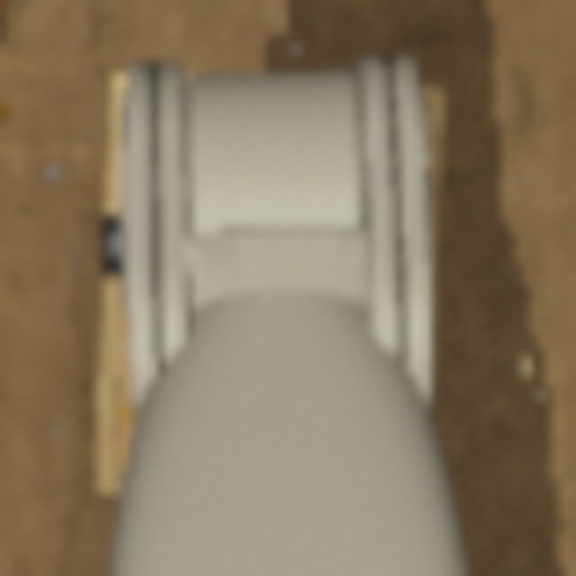

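View pics/side3.png

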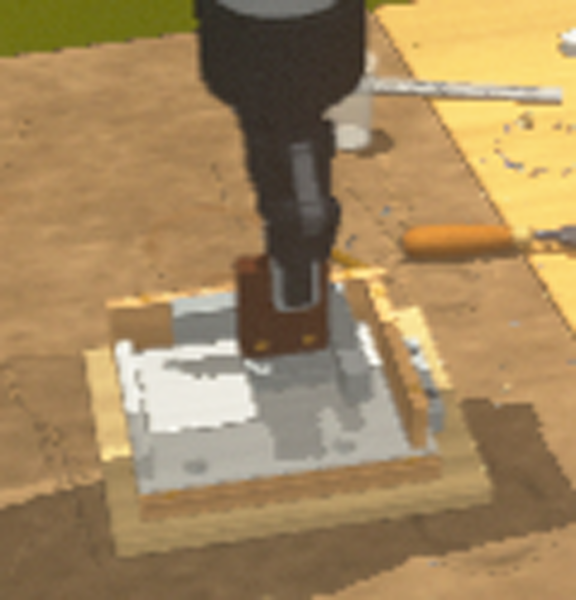

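The square hangs over the carrier with gaps to both panels, with the bar at about (285,305) in the side crop. I'll lower it gently.

```bash
python3 -m crank '[[[0,0,9,0,255]]]'|head -1; python3 to.py; python3 -m crank '[[[0,0,5,0,255]]]'|head -1; python3 to.py;  python3 -m crank '[[[0,0,3,0,255]]]'|head -1; python3 to.py 580 23 70 176.4
```

```text
clock: 32.72
t 32.73 p [569.6  11.1  78.9] yaw 176.46 tilt 2.35 F [ 0.3  0.3 -3.2] w 12.6
toolz mrad [34.2 22.6] pitch -34.4 j5 22.4 j6 0.069
clock: 32.85
t 32.85 p [569.4  11.4  73.4] yaw 176.49 tilt 2.32 F [-0.6 -0.3 -2.8] w 12.8
toolz mrad [33.6 22.7] pitch -33.8 j5 22.4 j6 0.069
clock: 32.98
t 32.98 p [569.6  11.6  70.1] yaw 176.49 tilt 2.33 F [-0.5 -0.2 -2.6] w 13.2
toolz mrad [33.7 22.7] pitch -33.9 j5 22.4 j6 0.07
tool shift now [-9.7 12.   0.7] turn 0.09
shift after turn [-9.7 12.   0.1]
```

```bash
python3 -m crank '[[[0,0,2,0,255]]]'|head -1; python3 to.py; python3 -m crank '[[[0,0,1.5,0,255]]]'|head -1; python3 to.py;  python3 -m crank '[[[0,0,1,0,255]]]'|head -1; python3 to.py 580 23 70 176.4
```

```text
clock: 33.1
t 33.1 p [569.5  11.7  67.9] yaw 176.5 tilt 2.32 F [ 0.8 -0.3 -3.3] w 12.9
toolz mrad [33.5 22.7] pitch -33.7 j5 22.4 j6 0.07
clock: 33.22
t 33.23 p [570.1  11.8  67.6] yaw 176.5 tilt 2.39 F [-3.   0.9  9.3] w 13.0
toolz mrad [34.9 22.8] pitch -35.1 j5 22.5 j6 0.07
clock: 33.35
t 33.35 p [570.7  11.7  67.6] yaw 176.49 tilt 2.46 F [-2.1 -1.5  2.9] w 12.8
toolz mrad [36.6 22.5] pitch -36.8 j5 22.1 j6 0.07
tool shift now [-8.7 11.9 -1.8] turn 0.09
shift after turn [-8.6 11.9 -2.4]
```

```bash
python3 -m crank '[[[-4,0,0,0,255],[-3,3,0.2,0,255]]]'|head -1; python3 to.py; python3 -m crank '[[[-1,4,0.2,0,255]]]'|head -1; python3 to.py;  python3 -m crank '[[[-1,2,0.2,0,255]]]'|head -1; python3 to.py
```

```text
clock: 33.6
t 33.6 p [578.4  14.1  67.7] yaw 176.47 tilt 2.49 F [-1.8 -0.2 -1.2] w 12.4
toolz mrad [37.1 22.5] pitch -37.5 j5 22.0 j6 0.075
clock: 33.72
t 33.73 p [580.1  17.9  67.7] yaw 176.45 tilt 2.49 F [-0.2 -1.6  0.6] w 12.6
toolz mrad [37.6 21.8] pitch -38.0 j5 21.0 j6 0.082
clock: 33.85
t 33.85 p [581.5  19.9  67.6] yaw 176.45 tilt 2.48 F [-1.3 -0.6  0.9] w 12.8
toolz mrad [37.7 21.2] pitch -38.2 j5 20.3 j6 0.086
```

```bash
python3 -m crank '[[[-1,1,0.1,0,255]]]'|head -1; python3 to.py; python3 -m crank '[[[-1,1,0.1,0,255]]]'|head -1; python3 to.py;  python3 -m crank '[[[-1,1,0.1,0,255]]]'|head -1; python3 to.py; python3 -m crank '[[[-1,1,0.1,0,255]]]'|head -1; python3 to.py
```

```text
clock: 33.98
t 33.98 p [582.6  21.   67.6] yaw 176.46 tilt 2.47 F [-1.2 -0.8  1.2] w 13.0
toolz mrad [37.6 21.1] pitch -38.2 j5 20.1 j6 0.087
clock: 34.1
t 34.1 p [583.3  21.4  67.6] yaw 176.44 tilt 2.38 F [-2.4 -3.6  2.2] w 12.7
toolz mrad [36.7 19.5] pitch -37.2 j5 18.5 j6 0.089
clock: 34.22
t 34.23 p [583.7  21.5  67.5] yaw 176.41 tilt 2.26 F [-2.7 -4.   2. ] w 12.7
toolz mrad [35.3 17.7] pitch -35.8 j5 16.7 j6 0.091
clock: 34.35
t 34.35 p [584.2  21.6  67.4] yaw 176.36 tilt 2.16 F [-2.9 -4.9  2.7] w 12.7
toolz mrad [34.2 15.9] pitch -34.7 j5 14.9 j6 0.093
```

```bash
python3 -m crank '[[[-2,1,0.1,0,255]]]'|head -1; python3 to.py; python3 -m crank '[[[-2.5,1,0.1,0,255]]]'|head -1; python3 to.py;  python3 -m crank '[[[-2.5,1,0.1,0,255]]]'|head -1; python3 to.py; python3 - <<'E'
from workcell import bot
from meas import *
c=bot.camera("side"); np.savez("side4.npz",**c); u=up(c,(205,145,300,230)); cv2.imwrite("pics/side4.png",u)
E
```

```text
clock: 34.48
t 34.48 p [584.5  21.7  67.5] yaw 176.31 tilt 1.95 F [-7.6 -4.7  7.6] w 13.0
toolz mrad [30.8 14.4] pitch -31.3 j5 13.5 j6 0.094
clock: 34.6
t 34.6 p [584.7  21.7  67.6] yaw 176.25 tilt 1.68 F [-9.9 -4.4  9. ] w 12.7
toolz mrad [26.3 13. ] pitch -26.7 j5 12.2 j6 0.096
clock: 34.72
t 34.73 p [584.7  21.7  67.7] yaw 176.2 tilt 1.41 F [-8.7 -4.2  7.2] w 12.5
toolz mrad [21.6 11.7] pitch -21.9 j5 11.0 j6 0.098
```

View pics/side4.png

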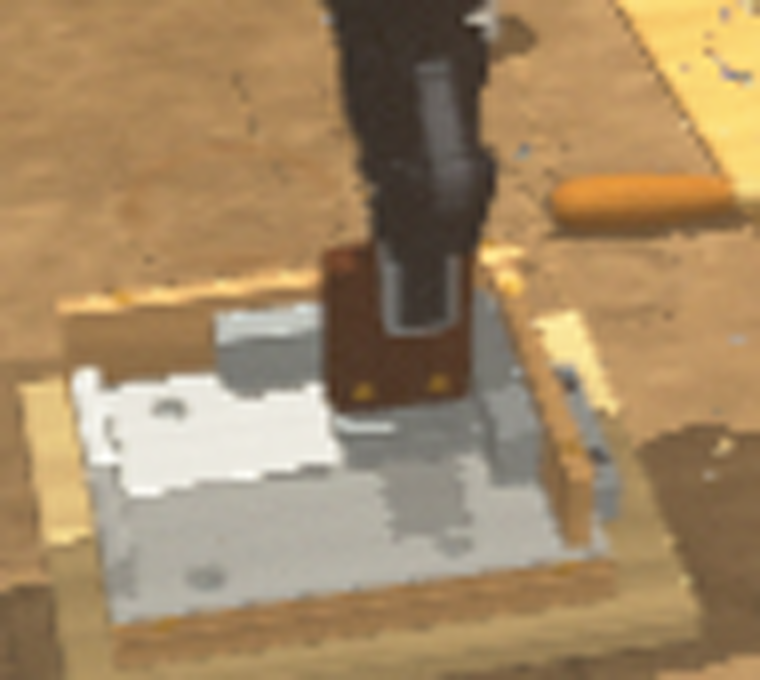

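```bash
python3 -m crank '[[[-1.5,1.5,0.1,0,255],[-1.5,1.5,0.1,-0.3,255]]]'|head -1; python3 to.py; python3 -c "
from workcell import bot
print(bot.get_obs()['ft_torque'])"; python3 -m crank '[[[-1.5,1.5,0,-0.3,255],[-1.5,1.5,0,0.3,255],[-1.5,1.5,0,0.3,255]]]'|head -1; python3 to.py; python3 -c "
from workcell import bot
print(bot.get_obs()['ft_torque'])"
```

```text
clock: 35.02
t 35.02 p [584.8  21.7  67.8] yaw 176.35 tilt 0.98 F [-6.1 -5.8  6.2] w 13.1
toolz mrad [15.7  6.9] pitch -15.9 j5 6.3 j6 0.098
[-1.21901347  1.16828664 -0.23025946]
clock: 35.4
t 35.4 p [585.   21.8  68.2] yaw 175.79 tilt 0.42 F [-6.3 -6.4  5. ] w 12.4
toolz mrad [7.3 0.7] pitch -7.3 j5 0.4 j6 0.111
[-1.16874317  1.0198424   0.24290957]
```

```bash
python3 -m crank '[[[-1,1.2,0.2,-0.4,255],[-1,1,0.2,-0.3,255]]]'|head -1; python3 to.py; python3 -m crank '[[[-0.3,0.3,0,0,255],[0,0,0,0,180],[0,0,0,0,120],[0,0,0,0,0],[0,0,0,0,0],[0,0,0,0,0],[0,0,0,0,0]]]'|head -1; python3 to.py; python3 - <<'E'
from workcell import bot
from meas import *
c=bot.camera("side"); np.savez("side5.npz",**c); u=up(c,(205,145,300,230)); cv2.imwrite("pics/side5.png",u)
E
```

```text
clock: 35.65
t 35.65 p [585.1  21.9  68.4] yaw 176.38 tilt 0.24 F [-5.1 -5.4  4.6] w 12.7
toolz mrad [ 3.7 -2.1] pitch -3.6 j5 -2.2 j6 0.102
clock: 36.52
t 36.52 p [587.5  24.6  68.8] yaw 176.45 tilt 0.48 F [ 0.3 -0.8  0.6] w 85.2
toolz mrad [7.7 3.4] pitch -7.8 j5 3.1 j6 0.102
```

View pics/side5.png

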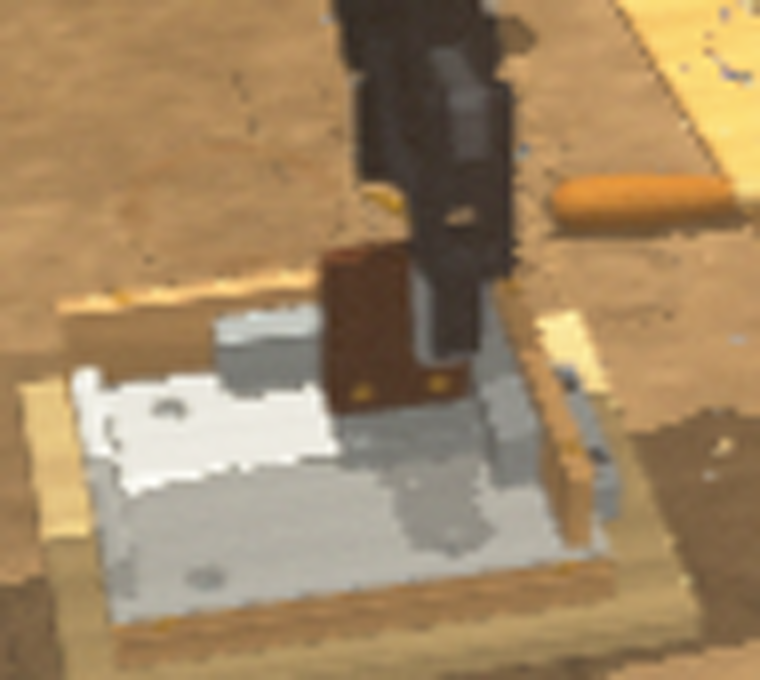

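Released. The square stayed put in the corner, so I'll retract straight up and then back to clear the top view.

```bash
python3 -m crank '[[[0,0,-10,0,0],[0,0,-15,0,0],[0,0,-25,0,0],[0,0,-25,0,0],[0,0,-25,0,0],[0,-40,0,0,0],[20,-50,0,0,0],[20,-50,0,0,0],[20,-50,0,0,0],[20,-50,0,0,0],[20,-50,0,0,0],[0,0,0,0,0]]]'|head -1; python3 to.py; python3 - <<'E'
from workcell import bot
from meas import *
for n,b in(("top",(230,145,305,222)),("side",(200,140,300,230))):
    c=bot.camera(n); np.savez(n+"6.npz",**c); u=up(c,b); cv2.imwrite(f"pics/{n}6.png",u); cv2.imwrite(f"pics/{n}6full.png",c["img"])
E
```

```text
clock: 38.08
t 38.08 p [ 471.2 -268.1  185.2] yaw 176.62 tilt 1.63 F [1.7 1.1 0.4] w 85.8
toolz mrad [28.3 -2.2] pitch -25.6 j5 12.3 j6 -0.465
```

View pics/top6.png

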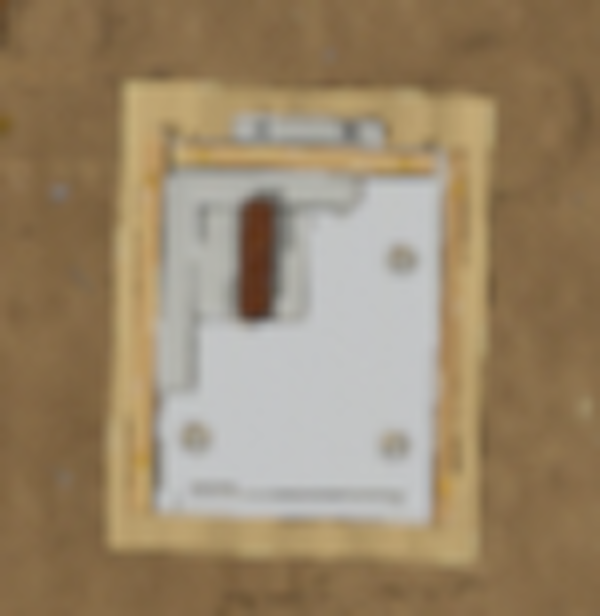

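View pics/side6.png

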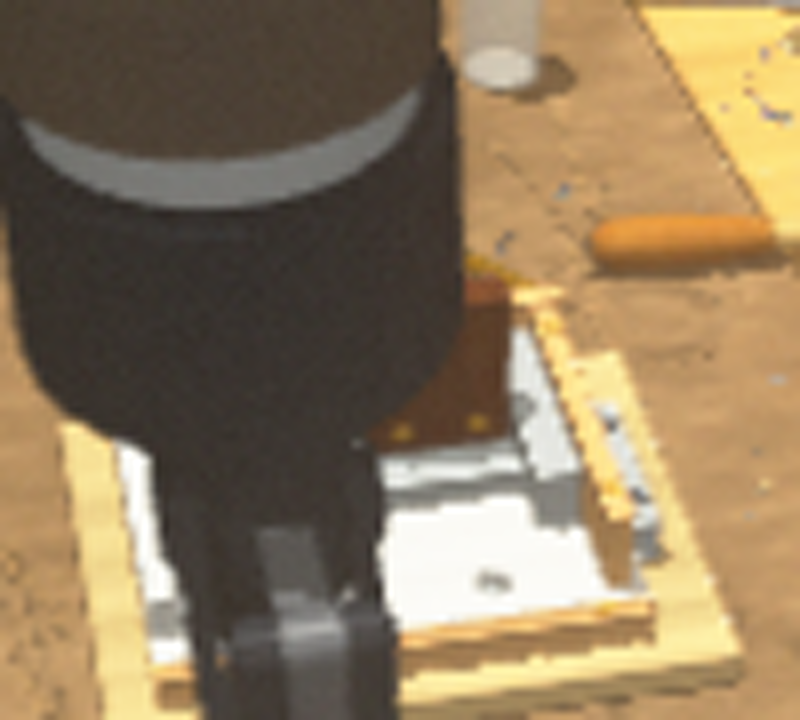

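View pics/top6full.png

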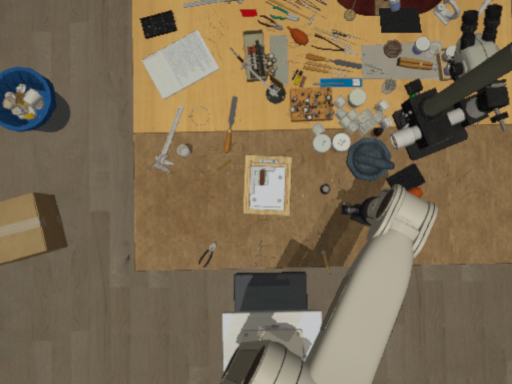

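```bash
python3 - <<'E'
from meas import *
c=load("top6.npz"); b=(250,160,275,195); u=up(c,b); h=cv2.cvtColor(u,cv2.COLOR_BGR2HSV)
r=big(((h[...,0]<13)|(h[...,0]>172))&(h[...,1]>100)&(h[...,2]<150)); R=plane(c,topix(cont(r),b),.09); print("bar",rect(R)[0], np.degrees(np.arctan2(*line(R*1000)[0][::-1])))
X=cloud(c); 
h=cv2.cvtColor(c["img"],cv2.COLOR_BGR2HSV)
for nm,p in dict(legy=(252,182),legy2=(253,190),legx=(270,169),legx2=(266,168),carrier=(275,190),carrier2=(260,204)).items():
    print(nm, np.median(X[p[1]-1:p[1]+2,p[0]-1:p[0]+2].reshape(-1,3),axis=0)*1000)
# leg vs carrier line: gray-level fit of leg inner edge (leg slightly darker than plate)
g=cv2.cvtColor(cv2.resize(c["img"][165:200,246:275],None,fx=16,fy=16,interpolation=cv2.INTER_CUBIC),cv2.COLOR_BGR2GRAY)
g=cv2.createCLAHE(4,(4,4)).apply(g); cv2.imwrite("pics/corner.png",g)
E
```

```text
bar ((577.7804565429688, 20.798664093017578), (10.838105201721191, 43.26667785644531), 86.89030456542969) -4.930517
legy [565.9  52.   44.6]
legy2 [540.7  49.3  43. ]
legx [605.6  -6.   45.9]
legx2 [608.9   6.6  45.5]
carrier [539.5 -20.6  24.1]
carrier2 [496.   28.6  21.2]
```

View pics/corner.png

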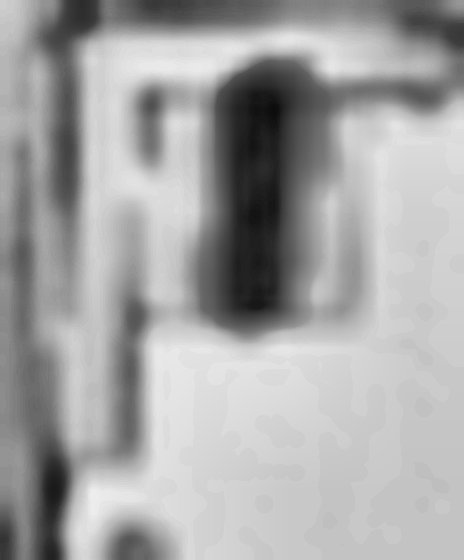

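Bar centre (577.8, 20.8) mm against the expected (578, 22). Bar yaw is about -3.1° against the jig's -3.6°. The leg tops are at about 44 mm, as they should be. I'm handing in.

```bash
python3 -c "
from workcell import bot
print(bot.job_done())"
```

```text
the job is handed in; nothing more can be done
None
```

The job is handed in, with the carrier home on its pins and the square standing released in the corner of the two panels. No verdict was reported.

**Carrier:** I pushed it home with the closed fingers until it met the stop, at about 8 N. The side-camera depth showed its top down by about 6 mm, evenly at six points, so it lies flat.

**Square:** I lifted it by its bar, lowered it onto the carrier and pressed it against both panels while held. The wrist force was about 5–10 N towards the end panel and 4–6 N towards the side panel, for over 0.5 s. I then let go and backed off clear of everything.

**Last checks:**

| Check | Measured | Expected |
|---|---|---|
| Bar centre (x, y) | 577.8, 20.8 mm | about 578, 22 mm |
| Bar yaw, box fit | -3.1° | -3.6° (jig) |
| Bar yaw, cruder line fit | -4.9° | -3.6° (jig) |
| Leg tops | 43–46 mm | 44 mm |
| Carrier top | 21–24 mm, noisy depth | 22 mm |

**What disagreed or stays uncertain:**
- The two yaw fits differ by about 1.8°. The pictures show no visible gap, but they resolve only about 3 mm per pixel.
- Early on, joint 6 reached its range limit and tilted the tool. Undoing that took about 20 s, so I handed in at about 38 s of the 58 s allowed.
- While the square was pressed, the tool's tilt changed by about 0.04 rad from where it was at the grasp. For roughly the first half second of pressing it was within about 0.03 rad.
- The jar and loupe look unmoved in the last picture. The gripper hid the block, but it passed high above it.

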